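# Hold the contact-test arm down on a lamp holder

## Task

Set the loose white ceramic lamp holder squarely and centred on the narrow raised nest of the test jig, lengthwise between its two end cheeks (either way round, brass contact up); set it down, do not drop it. Then take the jig's spring-loaded arm (the one with the red cross grip), bring it forward and down without slamming until it is fully against its down stop with the probe foot pressing on the holder's brass contact, and finish while still holding the arm there against the spring: do not let go. Leave the tin, the jar and the screwdriver where they are.

Things in the scene. Friction and masses are not known exactly. Their poses are not given: they have to be found in the camera images.
- holder: loose white ceramic lamp holder, 54 long (its x) x 28 wide (y) x 26 mm high (z up), about 90 g, alone on the bench left or right of the jig. Origin: centre of its underside. End shoulders 15 mm long leave a 24 mm gap, floor 20 mm up, with a round brass contact (16 mm dia., top at 21 mm) in the middle. Same either way round. Grip across the 28 mm; thin steel straps on the long sides.
- jig: fixed contact-test jig. Origin: on the bench under the nest centre; x points level from nest to arm pivot (away from the operator), z up. Aluminium base plate 250 x 110 x 12 mm, 105 mm before to 145 mm behind the origin. Blue clevis round the pivot: 36 mm in x, 50 wide (74 over the pin), top at 146 mm. Behind it a grey box 52 mm high with lamps to 58 mm.
- nest (a point): centre of the nest's top face, 60 mm above the bench, axes as the jig's. A black pedestal 18 mm wide (y), 73 long (x), narrower than the holder: fingers pass down beside it. Its steel foot, 36 mm wide, ends 24 mm above the bench. End cheeks across x, 5 mm high and 61 mm apart, leave 3.5 mm at each end of the holder. Open from above while the arm is at rest.
- pivot_pin (a point): centre of the arm's hinge pin, 90 mm behind the nest centre along the jig's x and 120 mm above the bench; the pin runs along the jig's y.
- swing (a joint): arm angle, rad. 0 = rest, where its spring holds it: upright, leaning 15 deg back from the operator. Grows as the grip comes forward (jig -x) and down; 1.83 = down stop: arm level over the nest, pointing along jig -x. Spring force at the grip: about 5 N near rest, 11 N at the stop with the probe pressed; let go, it flies back up.
- hold_arm: the spring-loaded arm: a steel bar 10 mm thick (jig y) and 20 mm deep on the hinge pin, with the probe under it and at its free end a round eye (26 mm) that carries the red cross grip, 108 mm over its ends. Origin: on the hinge pin; its -x axis points along the bar to the grip.
- grip_left (a point): middle of the left half (jig's +y) of the red cross grip at the arm's free end: a cylinder 24 mm in diameter and 44 mm long along the jig's y, centre 32 mm from the arm's middle plane and 160 mm from the pivot pin. Height about 275 mm at rest, 120 mm at the stop. The grip turns freely on its own spindle, so it can be pinched from above across its diameter all the way down.
- grip_right (a point): the same for the right half (jig's -y) of the cross grip; either half will do.
- foot: sprung brass probe foot, 11 mm dia., under the arm 90 mm from the pivot. Origin: centre of its tip face, 43 mm from the arm's centre line; z points into the arm. At the stop the free tip would be 77 mm above the bench, so a seated holder (contact at 81 mm) pushes it in 4 mm and is pressed with about 6 N. At rest it points to the operator, clear of the space over the nest.
- tin: bystander: open aluminium tin with steel straps, 75 x 100 x 32 mm; origin: centre of its underside. Leave alone.
- jar: bystander: amber glass jar with red cap, 48 mm diameter, 70 mm high; origin: centre of its underside. Leave alone.
- screwdriver: bystander: screwdriver 170 mm long with yellow handle, lying along its x axis. Leave alone.
Things that resemble listed ones, but are neither listed nor needed, are in the scene too. Of the things like the holder, leave any that is orange; of the rest the smaller one is meant.

How it is judged:
By the outcome, as a careful person would: the job done as asked, in the order asked, and still so for the second after the job is handed in, while the arm keeps its last pose, push and grip.
It also fails if it takes over 59 s, if anything falls off the work surface, if the arm or the gripper's body presses on something with over 40 N, if the wrist force passes 120 N, or if a joint passes its speed limit or range.

## Robot

A 6-joint arm with a two-finger parallel gripper is mounted at the origin on the work surface. World frame = base frame: x ahead of the robot, y to its left, z up, the work surface at z = 0. Lengths are in m, angles in rad, forces in N, time in s.
With the tool pointing down it reaches from about 0.3 to 0.775 m from the base axis. Payload 14.6 kg.
Tool frame: the origin (TCP) lies at the centre of the arm's flange, where the gripper is bolted on; the fingertips stand 199 mm ahead of it and the grasp point (between the pads) lies ctrl.tcp_to_grasp ahead of it (ctrl.tcp_to_grasp is the distance from the TCP to the grasp point, in m); z points along the fingers, y is the line along which they close (so a half turn about z gives the same grasp; the last joint's range is limited). The gripper opens to 94 mm and grips with 3 to 60 N. Pads are 16 mm wide; open, the fingers measure 119 mm over their backs; the gripper's body (75 mm by 177 mm) begins 78 mm behind the grasp point.
Start: joints at [-1.324, 0.3, 1.521, -0, 1.321, -0.067], TCP at [0.17, -0.523, 0.405] pointing down, gripper open.
Joint ranges: [-3.03, 3.03], [-0.79, 2.21], [0.23, 2.52], [-1.04, 4.18], [0, 3.07], [-2.55, 2.55]. Speed limits (rad/s): [2.22, 2.22, 2.57, 3.14, 3.14, 3.14].

## Interface

Orientations are given as [roll, pitch, yaw] about the fixed x, y, z axes, in that order (R = Rz(yaw) Ry(pitch) Rx(roll)).
In Python, from station import ctrl gives the robot as it stands. The module is installed in compiled form; this text tells all that it offers.
- The arm moves only by the shell command python3 -m jog 'ROWS' [OPENING] [FORCE]. ROWS is JSON, a list of rows, each a list of 6 numbers: the shift along the tool's x, y, z in cm, then the turn, a rotation vector about the tool's x, y, z in rad. In form: [[tx, ty, tz, ax, ay, az], ...]. A call has 1 to 8 rows; each row is the pose to reach, as a shift and turn from the pose commanded when the call began, along the tool's axes at that moment; what a row does not reach only later rows make up. A row lasts 1/10 s, in which the tool goes at most 50 mm and 8.59 degrees, less where a joint would pass 70% of its speed; a pose out of reach is approached as far as the arm can. A call with a gripper value outside its range is refused whole. OPENING is the opening in per cent of the stroke, from 0 (shut) to 100 (fully open), set as the call begins (- or left out, the last holds). The fingers move at their own pace and stop on an object; FORCE is the grip in N (left out, the last holds). Time passes only in rows, so rows that repeat a pose let the fingers close. It gives the time, the measured TCP pose, the force, the opening and the grip force at its end, in the units of the state.
- ctrl.get_obs(): the state, without advancing time (a new reading comes with each control period).
- ctrl.camera(name): name is "side" or "top" or "wrist"; returns a dict with "img" (480x640x3 uint8, blue, green, red), "intrinsics" (3x3 intrinsics, pixels), "R" (3x3) and "t" (3): a world point X has camera coordinates R X + t. Camera axes: x right, y down, z forward; pixel columns grow to the right and rows downward; lengths in m; the calibration is good to about 2 mm. A picture is of the moment at which its call begins. There is no depth.
- ctrl.hand_in(): hands the job in; it is judged then, once.
The state is a dict: "time_s": time; "qpos": joint angles; "joint_vel": joint speeds; "tau": joint torques, N m; "ee_pos": TCP position; "eef_rot": TCP orientation; "force": force on the tool from outside, world axes, zero at the start; "moment": the same for the moment, N m; "grip_width": finger opening in m; "grip_force": force on a finger pad.
Only numpy, scipy, OpenCV 4.12 (cv2) and the standard library are available. Lean on these libraries where they do the work, as an engineer would, in place of code of your own. Each camera call takes 0.05 s, during which the arm holds its last target. There are 200 camera calls.

## Working session

There is one attempt and no reset: what is moved stays moved. The work goes in short steps, Python scripts to look and compute and a shell command to move; the robot and the scene stay as the last step left them, time stands still between calls to the robot, and variables do not carry over. Pictures are saved under pics/ and viewed, at most 10 in all, crops included, and the job is handed in when it is done.

```bash
mkdir -p pics
python3 - <<'E'
from station import ctrl
import cv2,numpy as np
o=ctrl.get_obs();print({k:np.round(v,3).tolist() for k,v in o.items()},ctrl.tcp_to_grasp)
for n in("top","side","wrist"):
    c=ctrl.camera(n);cv2.imwrite(f"pics/{n}0.png",c["img"]);np.savez(f"pics/{n}0.npz",**c)
    R,t=c["R"],c["t"];print(n,np.round(-R.T@t,3),np.round(R,2).tolist(),c["intrinsics"][0,0])
E
```

```text
{'time_s': 0.0, 'qpos': [-1.324, 0.3, 1.522, 0.0, 1.321, -0.067], 'joint_vel': [-0.001, -0.0, -0.001, 0.001, -0.0, 0.0], 'tau': [0.003, -53.18, -35.273, 0.071, 0.024, -0.0], 'ee_pos': [0.17, -0.523, 0.404], 'eef_rot': [-3.14, -0.0, 0.314], 'force': [0.57, 0.261, 0.39], 'moment': [0.013, 0.002, 0.035], 'grip_force': 0.0, 'grip_width': 0.094} 0.1804
top [0.41  0.025 1.147] [[0.02, -1.0, 0.01], [-0.98, -0.02, -0.17], [0.17, -0.0, -0.99]] 536.4042126511429
side [0.56  0.849 0.771] [[-1.0, -0.03, -0.01], [-0.01, 0.59, -0.81], [0.03, -0.81, -0.59]] 495.0700653568878
wrist [ 0.239 -0.502  0.385] [[0.31, -0.95, -0.0], [-0.92, -0.3, 0.25], [-0.24, -0.08, -0.97]] 347.2200471385813
```

View pics/top0.png

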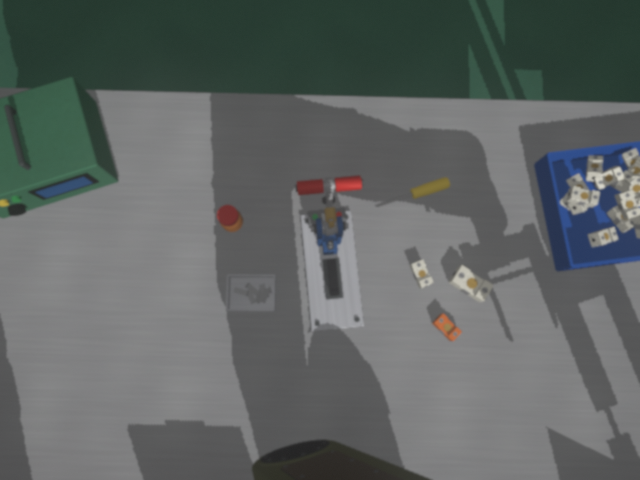

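View pics/side0.png

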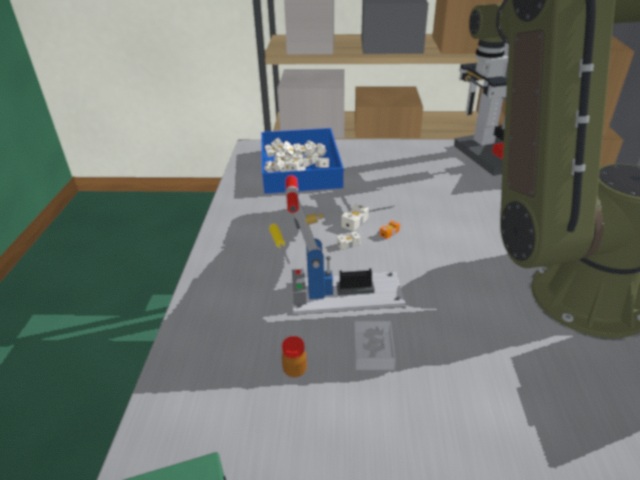

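The top view shows three things that look like the holder: a small white one at (422,272), a larger white one at (471,283) and an orange one at (447,327). There are also white ones in the blue bin around (600,200). The small white one at (422,272) fits the description, being alone on the bench, not orange and the smaller of the two. The jig nest is at (333,278) and the red grip at (330,186). I'll check the choice in a close crop.

```bash
cat > h.py <<'E'
import numpy as np,cv2
from station import ctrl
def load(n):
    return dict(np.load(f"pics/{n}.npz"))
def snap(n,name):
    c=ctrl.camera(n);np.savez(f"pics/{name}.npz",**c);cv2.imwrite(f"pics/{name}.png",c["img"]);return c
def ray(c,p):
    d=c["R"].T@np.linalg.solve(c["intrinsics"],[p[0],p[1],1.]);return -c["R"].T@c["t"],d/np.linalg.norm(d)
def plane(c,p,z):
    o,d=ray(c,p);return o+d*(z-o[2])/d[2]
def proj(c,X):
    q=c["intrinsics"]@(c["R"]@np.array(X,float)+c["t"]);return q[:2]/q[2]
def blobs(m,amin=30):
    cs,_=cv2.findContours(m.astype(np.uint8),cv2.RETR_EXTERNAL,cv2.CHAIN_APPROX_NONE)
    return [(cv2.contourArea(k),cv2.minAreaRect(k)) for k in cs if cv2.contourArea(k)>amin]
E
python3 - <<'E'
from h import *
c=load("top0");im=c["img"]
a=cv2.resize(im[160:340,280:500],None,fx=3.6,fy=3.3,interpolation=cv2.INTER_CUBIC);cv2.imwrite("pics/crop1.png",a[:600,:800])
hsv=cv2.cvtColor(im,cv2.COLOR_BGR2HSV)
w=((hsv[...,2]>165)&(hsv[...,1]<70));w[:, :370]=0;w[:,540:]=0;w[:200]=0
for A,r in blobs(w,20):
    print("white",A,r,plane(c,r[0],.024).round(3))
    b=cv2.boxPoints(r);P=np.array([plane(c,p,.026) for p in b]);print(np.round(np.linalg.norm(np.diff(P,axis=0),axis=1),3),P[:,:2].round(3).tolist())
red=((hsv[...,0]<8)|(hsv[...,0]>172))&(hsv[...,1]>150)&(hsv[...,2]>60);red[:, :280]=0;red[:,380:]=0;red[230:]=0
for A,r in blobs(red): print("red",A,r,plane(c,r[0],.275).round(3))
dk=(im.max(2)<60);dk[:250]=0;dk[310:]=0;dk[:,:318]=0;dk[:,350:]=0
for A,r in blobs(dk): print("nest",A,r,plane(c,r[0],.06).round(3))
s=load("side0");hs=cv2.cvtColor(s["img"],cv2.COLOR_BGR2HSV)
red=((hs[...,0]<8)|(hs[...,0]>172))&(hs[...,1]>150)&(hs[...,2]>60);red[:, :270]=0;red[:,320:]=0;red[230:]=0
for A,r in blobs(red): print("sred",A,r)
E
```

```text
white 29.0 ((478.800048828125, 296.60003662109375), (8.9442720413208, 5.366562843322754), 63.43495178222656) [ 0.497 -0.312  0.024]
[0.011 0.018 0.011] [[0.503, -0.303], [0.508, -0.313], [0.491, -0.321], [0.486, -0.311]]
white 70.5 ((426.086181640625, 281.5345153808594), (6.827935695648193, 12.86803150177002), 66.80140686035156) [ 0.526 -0.202  0.024]
[0.027 0.014 0.027] [[0.527, -0.187], [0.538, -0.212], [0.525, -0.217], [0.514, -0.192]]
white 274.0 ((467.0146789550781, 280.1911926269531), (24.926361083984375, 19.63430404663086), 32.47119140625) [ 0.531 -0.289  0.024]
[0.042 0.051 0.042] [[0.527, -0.255], [0.562, -0.278], [0.535, -0.321], [0.5, -0.298]]
white 105.5 ((419.75860595703125, 268.1034240722656), (13.91848373413086, 12.86803150177002), 66.80140686035156) [ 0.555 -0.189  0.024]
[0.028 0.029 0.027] [[0.562, -0.171], [0.573, -0.196], [0.546, -0.207], [0.535, -0.182]]
red 240.0 ((348.1793212890625, 183.6517333984375), (11.294185638427734, 24.166234970092773), 85.2363510131836) [ 0.663 -0.023  0.275]
nest 229.5 ((331.94384765625, 276.9101257324219), (34.41570281982422, 8.153582572937012), 84.5596694946289) [ 0.528 -0.004  0.06 ]
sred 111.0 ((292.5, 201.5), (17.0, 9.0), 90.0)
sred 72.5 ((291.5, 181.0), (10.0, 9.0), 90.0)
```

View pics/crop1.png

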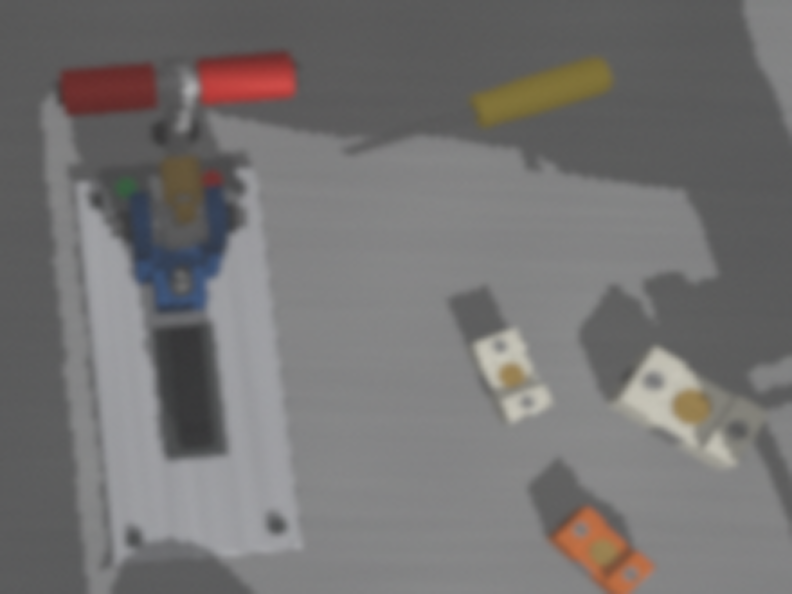

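The crop confirms it. The small white holder has its brass contact at crop (512,375), the bigger white one is at (690,405) and the orange one at (603,553). I'll approach with the tool flipped half a turn, which keeps the wrist camera away from the jig's arm.

```bash
cat >> h.py <<'E'
from scipy.spatial.transform import Rotation as Ro
def delta(g,yaw,o=None):
    """tool-frame shift (cm) and turn to put the grasp point at g, tool down, with yaw"""
    o=o or ctrl.get_obs();R=Ro.from_euler("xyz",o["eef_rot"]);T=Ro.from_euler("xyz",[np.pi,0,yaw])
    p=np.array(g,float)+[0,0,ctrl.tcp_to_grasp]
    print("delta",np.round(R.inv().apply(p-o["ee_pos"])*100,2),np.round((R.inv()*T).as_rotvec(),3),"q",np.round(o["qpos"],2),"t",round(o["time_s"],2),"F",np.round(o["force"],1))
E
python3 -m jog '[[4.6,-2,0,0,0,-0.14],[9.2,-4,0,0,0,-0.28],[13.8,-6,0,0,0,-0.42],[18.4,-8,0,0,0,-0.56],[23,-10,0,0,0,-0.7],[27.6,-12,0,0,0,-0.84],[32.2,-14,0,0,0,-0.98],[36.8,-16,0,0,0,-1.12]]' 53
python3 - <<'E'
from h import *
delta([.52,-.13,.23],3.53)
c=load("top0")
a=lambda p,z:plane(c,(280+p[0]/3.6,160+p[1]/3.3),z)
def yaw(p,q,z): d=(a(p,z)-a(q,z));return np.degrees(np.arctan2(d[1],d[0]))
print(yaw((80,180),(115,560),.012),yaw((250,180),(300,548),.012),yaw((182,322),(195,457),.06),yaw((65,95),(295,72),.275)-90)
for p in((182,322),(195,457)):print(a(p,.06).round(4))
E
```

```text
time_s: 0.95
ee_pos: [0.4707, -0.2565, 0.4046]
eef_rot: [-3.142, 0.0, 1.44]
force: [-0.0, 0.0, -0.9]
grip_width: 0.0497
grip_force: 0.0
delta [13.18  3.23 -0.58] [-0.   -0.   -2.09] q [-0.57  0.27  1.56 -0.    1.31 -0.44] t 0.95 F [-0.   0.  -0.9]
6.255414768275816 7.622369678274168 6.0228130909357676 7.759098746443598
[0.5676 0.     0.06  ]
[ 0.4843 -0.0088  0.06  ]
```

```bash
python3 -m jog '[[3.3,0.8,0,0,0,-0.14],[6.6,1.6,0,0,0,-0.28],[9.9,2.4,0,0,0,-0.42],[13.2,3.2,0,0,0,-0.56],[13.2,3.2,0,0,0,-0.7],[13.2,3.2,0,0,0,-0.84],[13.2,3.2,0,0,0,-0.98],[13.2,3.2,0,0,0,-1.12]]' >/dev/null
python3 -m jog '[[0,0,0,0,0,-0.14],[0,0,0,0,0,-0.28],[0,0,0,0,0,-0.42],[0,0,0,0,0,-0.56],[0,0,0,0,0,-0.7],[0,0,0,0,0,-0.84],[0,0,0,0,0,-0.97],[0,0,0,0,0,-0.97]]'
python3 - <<'E'
from h import *
c=snap("wrist","w1");print(-c["R"].T@c["t"])
for n,X in dict(holder=(.5435,-.194,.02),nest=(.526,-.004,.06)).items(): print(n,proj(c,X))
E
```

```text
time_s: 2.55
ee_pos: [0.5192, -0.1318, 0.4044]
eef_rot: [3.141, -0.0, -2.757]
force: [0.0, 0.4, 0.8]
grip_width: 0.0494
grip_force: 0.0
[ 0.45341073 -0.15967836  0.38492123]
holder [261.20934725 217.73944989]
nest [440.2000384  279.54252659]
```

View pics/w1.png

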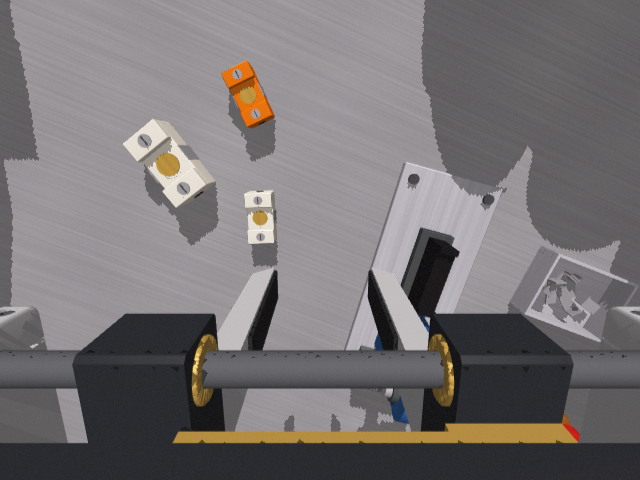

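The wrist view shows the holder at (260,218), exactly where predicted, with its screws at (257,200) and (261,237). The jig's front plate edge runs from (405,163) to (505,190), and a finger partly hides the nest.

Run:
```python
from h import *
c=load("w1");im=c["img"];hsv=cv2.cvtColor(im,cv2.COLOR_BGR2HSV)
br=(hsv[...,0]>10)&(hsv[...,0]<30)&(hsv[...,1]>110);br[:195]=0;br[240:]=0;br[:,:240]=0;br[:,285:]=0
for A,r in blobs(br): print("contact",A,r,plane(c,r[0],.021).round(4))
w=(hsv[...,1]<60)&(hsv[...,2]>185);w[:180]=0;w[255:]=0;w[:,:235]=0;w[:,290:]=0
for A,r in blobs(w,60):
    print("white",A,r,plane(c,r[0],.026).round(4))
a,b=plane(c,(257.5,200),.026),plane(c,(261,237),.026);d=b-a;print(a,b,np.arctan2(d[1],d[0]),np.linalg.norm(d))
def box(lo,hi):
    g=im[lo[1]:hi[1],lo[0]:hi[0]]
# plate: bright low-sat
p=(hsv[...,1]<40)&(hsv[...,2]>150)
g=cv2.cvtColor(im,cv2.COLOR_BGR2GRAY)
for y in (200,230,260,290): print(y,g[y,360:430:2].tolist())
print(plane(c,(405,163),.012),plane(c,(505,190),.012),plane(c,(346,349),.012))
delta([*plane(c,(260,218),.021)[:2],.1],0.39+np.pi)
```

```text
contact 142.5 ((259.5, 217.5), (13.0, 13.0), 90.0) [ 0.5437 -0.1957  0.021 ]
white 534.5 ((260.0, 227.5), (31.0, 26.0), 90.0) [ 0.5524 -0.1911  0.026 ]
white 381.5 ((258.2481384277344, 198.46261596679688), (16.329601287841797, 28.31463050842285), 87.1375961303711) [ 0.524  -0.2031  0.026 ]
[ 0.52579272 -0.20324856  0.026     ] [ 0.56180576 -0.18667983  0.026     ] 0.43120129671560853 0.03964165936925971
200 [151, 152, 155, 156, 152, 153, 153, 153, 156, 155, 153, 150, 150, 153, 153, 152, 107, 174, 183, 183, 184, 184, 187, 185, 180, 181, 173, 178, 179, 185, 183, 189, 182, 178, 176]
230 [150, 152, 153, 155, 152, 153, 155, 155, 149, 152, 150, 112, 161, 182, 182, 186, 186, 185, 184, 177, 176, 172, 174, 180, 182, 183, 188, 180, 178, 173, 46, 50, 84, 82, 74]
260 [150, 149, 152, 153, 153, 149, 131, 139, 184, 183, 186, 186, 183, 185, 181, 179, 174, 173, 181, 184, 182, 183, 180, 182, 171, 46, 62, 73, 75, 75, 73, 10, 15, 21, 18]
290 [152, 152, 120, 180, 21, 18, 21, 15, 37, 28, 136, 191, 192, 191, 192, 191, 193, 191, 191, 190, 190, 191, 74, 72, 73, 32, 21, 22, 14, 17, 17, 15, 26, 28, 28]
[ 0.43380338 -0.07418786  0.012     ] [0.41935266 0.03719554 0.012     ] [ 0.65923321 -0.04609919  0.012     ]
delta [ 0.03 -6.79 12.4 ] [ 0.    -0.    -0.011] q [-0.32  0.27  1.56  0.    1.31 -2.27] t 2.6 F [ 0.4  0.7 -0.1]
```

```bash
python3 -m jog '[[0,-3.4,0,0,0,-0.035],[0,-6.8,0,0,0,-0.035],[0,-6.8,0,0,0,-0.035],[0,-6.8,0,0,0,-0.035]]'
python3 - <<'E'
from h import *
c=snap("wrist","w2");a=cv2.resize(c["img"][140:340,400:640],None,fx=3,fy=3,interpolation=cv2.INTER_CUBIC);cv2.imwrite("pics/crop2.png",a)
print(proj(c,(.5308,-.0054,.06)));delta([.5437,-.1957,.0215],.42+np.pi)
E
```

```text
time_s: 3.0
ee_pos: [0.5445, -0.1952, 0.4041]
eef_rot: [3.141, -0.001, -2.728]
force: [-0.7, -0.0, 0.1]
grip_width: 0.0498
grip_force: 0.0
[502.61227539 288.51236066]
delta [ 0.1  -0.08 20.25] [ 0.001 -0.    -0.005] q [-0.41  0.36  1.44  0.    1.34 -2.39] t 3.05 F [-0.8  0.3 -0.1]
```

View pics/crop2.png

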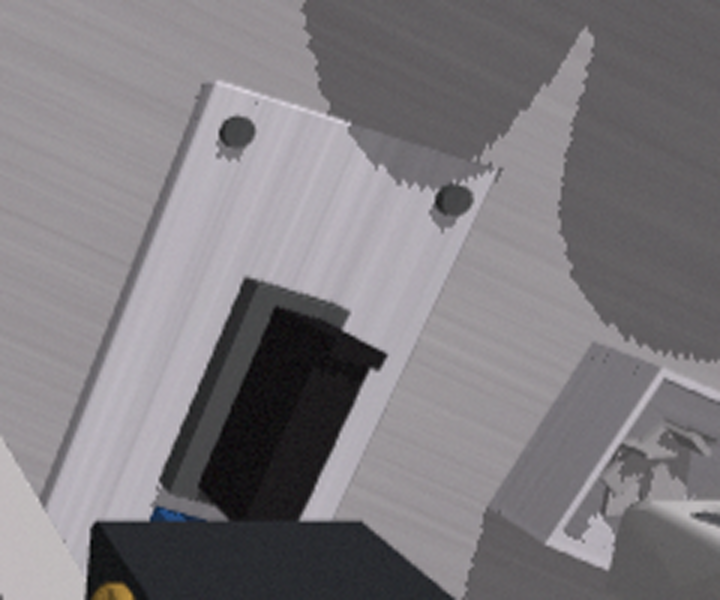

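The crop shows the plate's front corners at crop (215,82) and (500,168), and the pedestal's front cheek end at (387,355). The edges of its top face run from about (312,370) to (248,520) and from (368,374) to (300,521).

```bash
python3 - <<'E'
from h import *
c=load("w2");P=lambda x,y,z:plane(c,(400+x/3,140+y/3),z)
L,R,Rb,Lb=P(213,82,.012),P(500,168,.012),P(330,521,.012),P(74,478,.0115)
e=L-R;print(L,R,np.linalg.norm(e),"yaw front",np.arctan2(-e[0]*-1*-1,e[1]) , "yaw right",np.arctan2(*(Rb-R)[1::-1]),"yaw left",np.arctan2(*(Lb-L)[1::-1]))
yaw=.122;u=np.array([np.cos(yaw),np.sin(yaw)]);v=np.array([-u[1],u[0]])
N=(L+R)[:2]/2+.105*u;print("nest from plate",N)
for q in((312,370),(248,520),(368,374),(300,521)):
    X=P(*q,.06)[:2]-N;print(q,X@u,X@v)
for q in((387,355),(328,322)):
    X=P(*q,.065)[:2]-N;print("cheek",q,X@u,X@v)
# holes in plate
E
python3 -m jog '[[0.1,-0.1,5,0,0,0],[0.1,-0.1,10,0,0,0],[0.1,-0.1,14,0,0,0],[0.1,-0.1,17,0,0,0],[0.1,-0.1,19,0,0,0],[0.1,-0.1,20.2,0,0,0],[0.1,-0.1,20.2,0,0,0],[0.1,-0.1,20.2,0,0,0]]'
```

```text
[ 0.4334757  -0.07432755  0.012     ] [0.41868001 0.03490013 0.012     ] 0.11022520920874708 yaw front -3.006954775132332 yaw right 0.1144578291994498 yaw left 0.16687583467045308
nest from plate [ 0.53029741 -0.00693546]
(312, 370) -0.024153762702539296 -0.008092914184176596
(248, 520) 0.03155692894308959 -0.0069382045948587255
(368, 374) -0.028141011055360522 0.010081064177241273
(300, 521) 0.02683300927079783 0.01018336803083908
cheek (387, 355) -0.036538569304071476 0.009821174918805615
cheek (328, 322) -0.04125184881272341 -0.012921701917338102
time_s: 3.85
ee_pos: [0.5443, -0.196, 0.2037]
eef_rot: [-3.141, 0.001, -2.724]
force: [0.5, -0.5, -0.2]
grip_width: 0.0496
grip_force: 0.0
```

```bash
python3 -m jog '[[0,0,0,0,0,0],[0,0,0,0,0,0],[0,0,0,0,0,0],[0,0,0,0,0,0],[0,0,0,0,0,0],[0,0,0,0,0,0]]' 20 30
python3 -m jog '[[0,0,-1,0,0,0],[0,0,-4,0,0,0],[0,0,-8,0,0,0],[0,0,-12,0,0,0],[0,0,-12,0,0,0],[0,0,-12,0,0,0]]'
python3 - <<'E'
from h import *
c=snap("wrist","w3");a=cv2.resize(c["img"][180:380,200:440],None,fx=3,fy=3,interpolation=cv2.INTER_CUBIC);cv2.imwrite("pics/crop3.png",a)
delta([.530,-.0055,.143],.127+np.pi)
E
```

```text
time_s: 4.45
ee_pos: [0.5441, -0.1962, 0.2032]
eef_rot: [-3.141, 0.0, -2.724]
force: [-0.9, 1.1, 6.6]
grip_width: 0.0281
grip_force: 30.0
time_s: 5.05
ee_pos: [0.5439, -0.1962, 0.3234]
eef_rot: [-3.14, 0.001, -2.724]
force: [0.3, 0.2, -1.8]
grip_width: 0.0276
grip_force: 30.0
delta [-6.47 17.99 -0.12] [ 0.    -0.001  0.29 ] q [-0.41  0.44  1.53 -0.    1.17 -2.4 ] t 5.1 F [-0.1 -0.2 -1.3]
```

View pics/crop3.png

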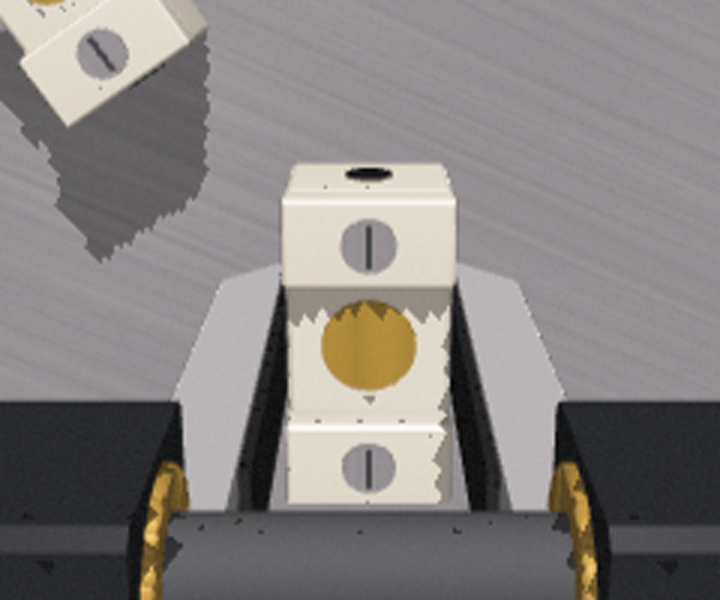

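The holder is gripped square, with its contact at crop (369,345), which is full-image (323,295). Next I'll measure its offset along the fingers.

```bash
python3 - <<'E'
from h import *
c=load("w3");o=ctrl.get_obs();R=Ro.from_euler("xyz",o["eef_rot"])
for q,z in(((369,345.5),.1412),((369,247),.1462),((369,468),.1462)):
    print(R.inv().apply(plane(c,(200+q[0]/3,180+q[1]/3),z)-o["ee_pos"])*1000)
E
python3 -m jog '[[-1.3,3.6,0,0,0,0.1],[-2.6,7.2,0,0,0,0.2],[-3.9,10.8,0,0,0,0.29],[-5.2,14.4,0,0,0,0.29],[-6.3,17.5,0,0,0,0.29],[-6.5,18,0,0,0,0.29],[-6.5,18,0,0,0,0.29],[-6.5,18,0,0,0,0.29]]'
python3 - <<'E'
from h import *
c=snap("wrist","w4");d=snap("top","t4")
a=c["img"][100:400,160:560];b=cv2.resize(d["img"][220:330,270:420],(400,300),interpolation=cv2.INTER_CUBIC)
cv2.imwrite("pics/crop4.png",np.hstack([a,b]));delta([.530,-.0055,.143],.127+np.pi)
E
```

```text
[ -0.23319144  -1.44880055 180.92834832]
[ 18.85532982  -1.43550876 175.9391184 ]
[-20.27095424  -1.45597141 175.91704324]
time_s: 5.9
ee_pos: [0.5306, -0.0061, 0.3219]
eef_rot: [3.142, -0.001, -3.015]
force: [0.4, -0.9, -1.0]
grip_width: 0.0278
grip_force: 30.0
delta [ 0.05  0.1  -0.11] [ 0.    -0.001 -0.001] q [-0.08  0.34  1.67 -0.    1.13 -1.78] t 6.0 F [-0.2  0.2 -0.6]
```

View pics/crop4.png

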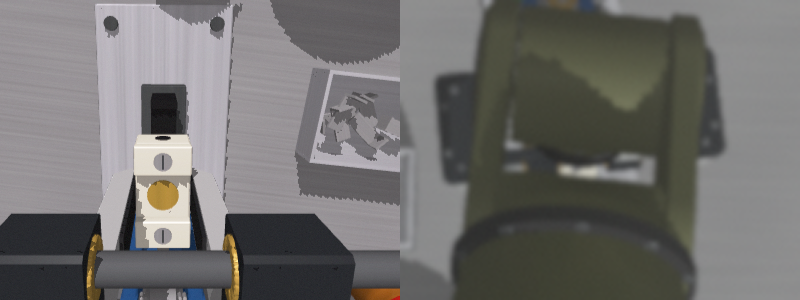

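The holder now hangs over the nest, with the pedestal front visible at crop (163,100). The known centring of the holder between the fingers shows a camera bias of about -1.4 mm along tool y. I'll measure the jig from this view relative to that.

```bash
python3 - <<'E'
from h import *
c=load("w4");o=ctrl.get_obs();R=Ro.from_euler("xyz",o["eef_rot"]);g=cv2.cvtColor(c["img"],cv2.COLOR_BGR2GRAY).astype(float)
T=lambda x,y,z:R.inv().apply(plane(c,(x,y),z)-o["ee_pos"])*1000
for y in (195,200,205,215,225): print(y,g[y,296:352].astype(int).tolist())
def edge(y,x0,x1):
    d=np.diff(g[y-1:y+2,x0:x1].mean(0));i=np.argmax(abs(d));return x0+i+.5
for y in(110,125,140,155,170):
    l=edge(y,245,275);print("plate left",y,l,T(l,y,.012)[:2])
for x in (275,300,325,350):
    d=np.diff(g[100:120,x-1:x+2].mean(1));print("front",x,100+np.argmax(abs(d)),T(x,100.5+np.argmax(abs(d)),.012)[:2])
for x in(318,324,330):
    print(g[184:240,x].astype(int).tolist())
E
python3 - <<'E'
import cv2
im=cv2.imread("pics/w4.png")[90:250,240:410];cv2.imwrite("pics/crop5.png",cv2.resize(im,None,fx=3.7,fy=3.7,interpolation=cv2.INTER_NEAREST))
E
```

```text
195 [179, 181, 178, 176, 176, 88, 72, 75, 73, 74, 71, 76, 76, 77, 75, 70, 28, 25, 29, 26, 27, 25, 24, 29, 27, 27, 23, 27, 23, 24, 28, 24, 28, 26, 25, 31, 29, 28, 27, 46, 72, 72, 71, 71, 71, 70, 72, 70, 75, 69, 117, 179, 179, 181, 182, 181]
200 [181, 182, 177, 177, 175, 117, 73, 74, 72, 72, 74, 73, 76, 74, 62, 28, 30, 31, 27, 30, 29, 30, 30, 28, 29, 26, 32, 28, 30, 28, 28, 27, 24, 29, 25, 29, 29, 25, 28, 31, 29, 74, 70, 70, 70, 70, 73, 72, 75, 66, 113, 118, 170, 183, 183, 182]
205 [180, 181, 180, 177, 175, 114, 73, 74, 73, 74, 74, 77, 74, 73, 62, 29, 31, 28, 31, 28, 27, 29, 32, 30, 31, 32, 27, 30, 32, 29, 29, 26, 28, 23, 28, 30, 28, 28, 28, 31, 29, 48, 70, 70, 71, 70, 74, 70, 74, 65, 116, 117, 136, 182, 182, 184]
215 [179, 182, 180, 179, 176, 117, 71, 74, 73, 71, 71, 74, 75, 73, 74, 26, 24, 16, 20, 23, 25, 29, 25, 23, 20, 20, 20, 30, 28, 30, 26, 24, 19, 21, 21, 16, 28, 17, 26, 18, 34, 46, 46, 70, 71, 72, 70, 72, 72, 67, 113, 120, 172, 183, 182, 183]
225 [181, 181, 182, 179, 176, 106, 73, 73, 74, 73, 73, 75, 74, 74, 72, 24, 28, 30, 26, 28, 33, 28, 29, 33, 31, 28, 30, 30, 27, 32, 30, 28
[... 503 characters left out ...]
20.7338238]
[117, 75, 81, 73, 76, 77, 75, 74, 68, 37, 27, 24, 30, 26, 27, 25, 30, 30, 27, 28, 28, 32, 27, 27, 28, 20, 20, 16, 24, 22, 24, 25, 27, 29, 29, 27, 28, 29, 29, 29, 25, 29, 26, 28, 28, 26, 29, 27, 27, 44, 124, 204, 113, 31, 29, 84]
[115, 72, 79, 72, 73, 72, 74, 73, 68, 38, 25, 23, 28, 28, 25, 27, 30, 31, 32, 28, 28, 32, 28, 29, 28, 21, 17, 20, 23, 23, 22, 28, 27, 31, 28, 30, 31, 31, 27, 26, 30, 27, 25, 29, 25, 25, 28, 26, 26, 41, 123, 198, 29, 29, 27, 63]
[117, 72, 83, 76, 76, 75, 73, 74, 70, 37, 27, 25, 28, 26, 26, 25, 25, 28, 32, 30, 28, 28, 27, 31, 27, 21, 24, 23, 20, 17, 24, 21, 20, 23, 28, 30, 27, 28, 28, 30, 25, 30, 30, 33, 28, 27, 28, 31, 30, 42, 123, 217, 207, 122, 108, 185]
```

View pics/crop5.png

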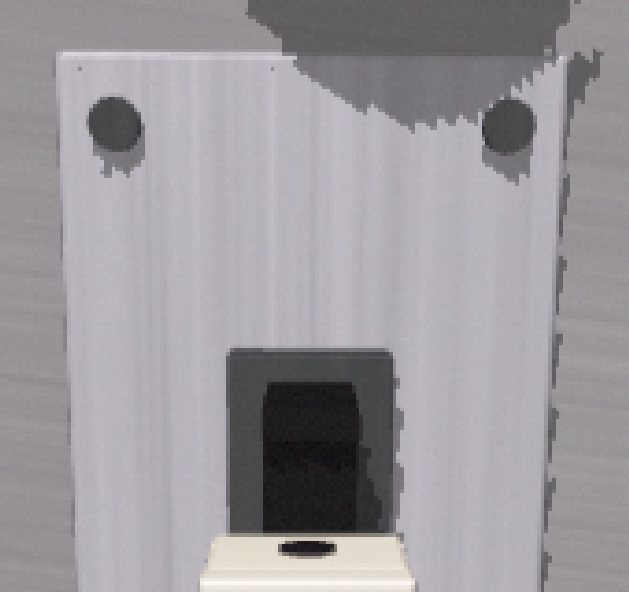

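```bash
python3 -m jog '[[0.13,0.14,1.5,0,0,0],[0.13,0.14,3.2,0,0,0],[0.13,0.14,4.4,0,0,0],[0.13,0.14,4.9,0,0,0],[0.13,0.14,4.9,0,0,0],[0.13,0.14,4.9,0,0,0]]'
python3 - <<'E'
from h import *
c4=load("w4")
c=snap("wrist","w5");o=ctrl.get_obs();R=Ro.from_euler("xyz",o["eef_rot"])
T=lambda x,y,z:R.inv().apply(plane(c,(x,y),z)-o["ee_pos"])*1000
print(T(320,240,.06),"axis",R.inv().apply(c["R"].T@[0,0,1.]),"cam",R.inv().apply(-c["R"].T@c["t"]-o["ee_pos"]))
cv2.imwrite("pics/crop6.png",cv2.resize(c["img"][150:310,240:410],None,fx=3.7,fy=3.7,interpolation=cv2.INTER_NEAREST))
g=cv2.cvtColor(c["img"],cv2.COLOR_BGR2GRAY)
for y in range(170,300,8): print(y,g[y,296:352].tolist())
E
```

```text
time_s: 6.6
ee_pos: [0.5292, -0.0043, 0.2741]
eef_rot: [-3.141, 0.001, -3.015]
force: [0.2, 0.9, -1.3]
grip_width: 0.0277
grip_force: 30.0
[ 20.29270131  -2.64560083 214.29989227] axis [-2.47975532e-01 -4.98480419e-04  9.68766167e-01] cam [ 0.07112643 -0.00111793  0.01967914]
170 [175, 172, 177, 178, 178, 178, 178, 176, 175, 174, 178, 179, 183, 183, 180, 173, 177, 175, 177, 180, 178, 174, 174, 176, 174, 172, 173, 176, 179, 179, 177, 180, 182, 182, 183, 182, 182, 182, 180, 177, 176, 173, 177, 179, 180, 177, 176, 175, 174, 171, 170, 170, 172, 172, 175, 175]
178 [175, 173, 174, 177, 178, 178, 177, 175, 173, 174, 174, 181, 184, 182, 177, 175, 176, 175, 179, 179, 177, 175, 176, 177, 173, 171, 170, 174, 180, 177, 176, 178, 184, 182, 183, 182, 184, 180, 178, 176, 176, 173, 176, 176, 177, 180, 176, 175, 173, 171, 170, 170, 169, 173, 174, 176]
186 [174, 172, 172, 176, 179, 180, 175, 174, 175, 173, 176, 180, 182, 181, 175, 177, 177, 173, 179, 181, 177, 174, 176, 177, 174, 171, 172, 178, 179, 176, 177, 180, 182, 183, 181, 184, 183, 179, 179, 177, 175, 176, 176, 179, 178, 177, 174, 174, 175, 169
[... 3038 characters left out ...]
, 105, 106, 91, 92, 93, 88, 96, 121, 136, 143, 141, 141, 140, 141, 142, 143, 143, 139, 143, 161, 140, 141, 141, 142, 139, 131, 61, 39]
290 [208, 214, 220, 219, 220, 220, 220, 218, 219, 219, 219, 215, 137, 142, 143, 141, 141, 139, 140, 138, 137, 135, 134, 135, 138, 137, 138, 141, 142, 142, 143, 144, 146, 146, 143, 140, 142, 140, 138, 137, 134, 124, 213, 218, 219, 219, 219, 218, 218, 219, 218, 218, 201, 151, 83, 18]
298 [122, 137, 144, 207, 208, 219, 219, 219, 219, 219, 218, 178, 141, 141, 140, 139, 140, 140, 138, 138, 138, 135, 135, 136, 136, 138, 138, 140, 141, 142, 144, 144, 145, 143, 145, 143, 141, 139, 139, 137, 137, 142, 186, 219, 218, 219, 218, 217, 219, 219, 218, 218, 197, 166, 51, 19]
```

View pics/crop6.png

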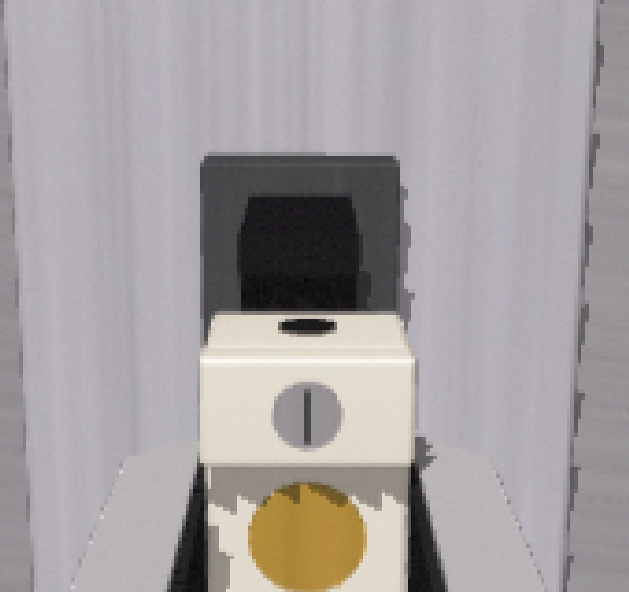

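The pedestal's front cheek spans columns 304–337 (centre 320.4) and the holder 294–351.6 (centre 322.9), so my sideways correction was wrong. Next I'll compare the two in x and y at similar depth.

Run:
```python
from h import *
c=load("w5");o=ctrl.get_obs();R=Ro.from_euler("xyz",o["eef_rot"]);zb=o["ee_pos"][2]-.2032
T=lambda x,y,z:(R.inv().apply(plane(c,(x,y),z)-o["ee_pos"])*1000).round(2)
g=cv2.cvtColor(c["img"],cv2.COLOR_BGR2GRAY)
print(c["intrinsics"],o["ee_pos"],zb)
print(g[196:250,318:324].mean(1).round().astype(int).tolist())
print("ped",T(304,218,.065),T(337,218,.065),"ped front top",T(320.4,224.3,.065),"ped front bottom",T(320.4,203,.024),"foot",T(294.5,215,.024),T(347.7,215,.024),T(320,192.5,.024))
print("hold",T(294,249,zb+.026),T(351.6,249,zb+.026),"front top",T(323,246.8,zb+.026),"contact",T(323.1,295.3,zb+.021),"front bottom",T(323,234.3,zb))
```

```text
[[347.22004714   0.         322.46237397]
 [  0.         347.22004714 238.29771342]
 [  0.           0.           1.        ]] [ 0.52924794 -0.00422159  0.27431975] 0.07111975408358373
[71, 70, 70, 70, 70, 68, 55, 26, 26, 26, 26, 27, 26, 27, 26, 25, 27, 28, 28, 28, 27, 27, 28, 26, 28, 29, 26, 28, 22, 19, 18, 18, 17, 20, 21, 24, 25, 39, 120, 196, 48, 27, 27, 70, 159, 219, 221, 227, 216, 220, 230, 246, 231, 221]
ped [ 34.24 -11.46 209.29] [ 34.22   6.87 209.28] ped front top [ 30.65  -2.36 209.29] ped front bottom [ 36.45  -2.59 250.28] foot [ 28.32 -20.07 250.3 ] [ 28.29  15.79 250.29] [ 43.45  -2.84 250.28]
hold [ 25.61 -14.64 177.18] [ 25.59  12.55 177.17] front top [ 26.68  -0.95 177.17] contact [-1.500e-01 -9.100e-01  1.822e+02] front bottom [ 26.4   -0.92 203.17]
```

Both agree: shift -1.4 mm in y and +0.3 mm in x, then go down 11 mm gently.

```bash
python3 -m jog '[[0.03,-0.14,0,0,0,0],[0.03,-0.14,0.3,0,0,0],[0.03,-0.14,0.6,0,0,0],[0.03,-0.14,0.8,0,0,0],[0.03,-0.14,0.95,0,0,0],[0.03,-0.14,1.0,0,0,0],[0.03,-0.14,1.0,0,0,0]]'
python3 - <<'E'
from h import *
c=snap("wrist","w6");o=ctrl.get_obs();R=Ro.from_euler("xyz",o["eef_rot"]);zb=o["ee_pos"][2]-.2032
g=cv2.cvtColor(c["img"],cv2.COLOR_BGR2GRAY);print(zb,o["ee_pos"])
for y in(212,222,228,260): print(y,g[y,290:356].tolist())
print(g[190:260,318:324].mean(1).round().astype(int).tolist())
E
```

```text
time_s: 7.35
ee_pos: [0.5289, -0.0055, 0.2636]
eef_rot: [3.142, -0.0, -3.014]
force: [-0.1, -0.2, -0.5]
grip_width: 0.0282
grip_force: 30.0
0.0604644842581436 [ 0.52894731 -0.00551733  0.26366448]
212 [177, 175, 173, 171, 136, 71, 74, 71, 72, 69, 71, 73, 73, 70, 70, 71, 70, 31, 30, 27, 30, 28, 23, 25, 24, 24, 24, 27, 24, 23, 28, 25, 26, 27, 22, 28, 27, 24, 28, 25, 26, 26, 29, 28, 25, 30, 21, 28, 51, 71, 71, 70, 68, 68, 68, 70, 70, 71, 73, 67, 66, 115, 174, 174, 177, 177]
222 [174, 174, 173, 170, 136, 72, 72, 69, 71, 70, 71, 72, 71, 73, 71, 48, 28, 31, 29, 26, 26, 32, 29, 25, 27, 29, 24, 30, 29, 28, 30, 30, 25, 26, 27, 27, 27, 29, 25, 29, 28, 28, 30, 26, 27, 29, 29, 28, 27, 35, 69, 68, 67, 69, 65, 71, 70, 71, 72, 63, 75, 111, 115, 176, 177, 177]
228 [176, 173, 173, 171, 171, 69, 72, 72, 73, 71, 70, 73, 74, 70, 70, 52, 25, 30, 26, 27, 23, 27, 27, 27, 23, 27, 27, 26, 25, 21, 28, 26, 27, 24, 25, 23, 24, 25, 23, 27, 24, 25, 23, 27, 23, 28, 28, 25, 21, 31, 46, 45, 66, 69, 68, 68, 72, 72, 70, 64, 92, 116, 174, 176, 180, 178]
260 [175, 177, 174, 160, 215, 217, 218, 218, 219, 218, 218, 218, 219, 219, 218, 218, 218, 219, 219, 217, 217, 218, 218, 197, 147, 147, 148, 148, 144, 145, 145, 142, 67, 73, 146, 144, 146, 146, 146, 145, 145, 148, 200, 219, 217, 217, 218, 219, 219, 219, 218, 220, 218, 219, 219, 218, 219, 218, 218, 217, 214, 182, 112, 133, 178, 180]
[173, 173, 172, 168, 136, 70, 72, 80, 69, 71, 71, 70, 70, 69, 70, 64, 35, 26, 26, 25, 26, 26, 26, 25, 28, 24, 25, 26, 26, 28, 29, 28, 28, 28, 27, 26, 27, 26, 25, 23, 17, 18, 19, 28, 114, 195, 46, 23, 26, 68, 158, 217, 221, 226, 215, 219, 230, 246, 229, 220, 219, 219, 213, 176, 149, 130, 120, 121, 120, 120]
```

The pedestal's centre is at column 322.5 and the holder's at 322.6, so they are aligned. Down the last millimetre until it touches.

```bash
python3 -m jog '[[0,0,0.03,0,0,0],[0,0,0.05,0,0,0],[0,0,0.05,0,0,0]]'
python3 -m jog '[[0,0,0.03,0,0,0],[0,0,0.03,0,0,0]]'
```

```text
time_s: 7.7
ee_pos: [0.5289, -0.0055, 0.2633]
eef_rot: [3.142, 0.0, -3.014]
force: [-0.9, 0.0, -0.5]
grip_width: 0.0277
grip_force: 30.0
time_s: 7.9
ee_pos: [0.529, -0.0055, 0.2632]
eef_rot: [-3.142, 0.0, -3.014]
force: [-2.0, 0.2, 4.0]
grip_width: 0.0277
grip_force: 30.0
```

```bash
python3 -m jog '[[0,0,0.02,0,0,0],[0,0,0.02,0,0,0]]'
python3 -m jog '[[0,0,0.02,0,0,0],[0,0,0.02,0,0,0],[0,0,0,0,0,0],[0,0,0,0,0,0],[0,0,-2,0,0,0],[0,0,-6,0,0,0],[0,0,-6,0,0,0]]' 50
python3 - <<'E'
from h import *
c=snap("wrist","w7");cv2.imwrite("pics/crop7.png",cv2.resize(c["img"][140:340,220:420],None,fx=3,fy=3))
E
```

```text
time_s: 8.1
ee_pos: [0.5289, -0.0055, 0.2632]
eef_rot: [-3.142, 0.0, -3.014]
force: [-3.9, -0.5, 7.3]
grip_width: 0.0276
grip_force: 30.0
time_s: 8.8
ee_pos: [0.5296, -0.0055, 0.327]
eef_rot: [-3.14, 0.007, -3.014]
force: [0.6, 0.0, 0.1]
grip_width: 0.0474
grip_force: 0.0
```

View pics/crop7.png

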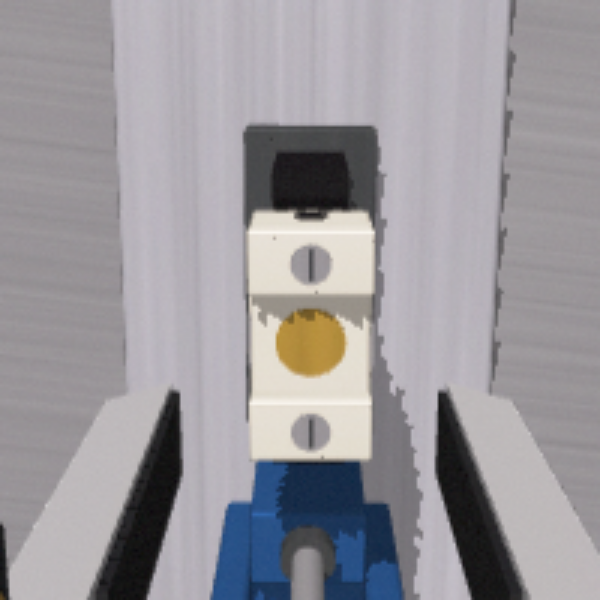

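The holder sits squarely on the nest, with its contact at crop (310,342) and the front cheek clear of it. Now I'll rise, turn a quarter and go over the right half of the grip.

```bash
python3 -m jog '[[0,0,-4.5,0,0,0],[0,0,-9,0,0,0],[0,0,-13.5,0,0,0.14],[0,0,-18,0,0,0.28],[0,0,-20,0,0,0.42],[0,0,-20,0,0,0.56],[0,0,-20,0,0,0.7],[0,0,-20,0,0,0.84]]' >/dev/null
python3 -m jog '[[0,0,0,0,0,0.14],[0,0,0,0,0,0.28],[0,0,0,0,0,0.42],[0,0,0,0,0,0.56],[0,0,0,0,0,0.7],[0,0,0,0,0,0.73],[0,0,0,0,0,0.73]]'
cat >> h.py <<'E'
JY=.1276;U=np.array([np.cos(JY),np.sin(JY),0]);V=np.array([-U[1],U[0],0]);NEST=np.array([.5289,-.0055,0])
def grip(th,y=-.033):
    a=np.radians(15)-th;return NEST+U*(.09+.16*np.sin(a))+V*y+[0,0,.12+.16*np.cos(a)]
E
python3 - <<'E'
from h import *
print(grip(0),grip(1.83));delta(grip(0),JY+np.pi/2)
c=snap("top","t5");hsv=cv2.cvtColor(c["img"],cv2.COLOR_BGR2HSV)
red=((hsv[...,0]<8)|(hsv[...,0]>172))&(hsv[...,1]>120)&(hsv[...,2]>50);red[:, :280]=0;red[:,380:]=0;red[230:]=0
for A,r in blobs(red): print("red",A,r,plane(c,r[0],.275).round(3))
print(proj(c,grip(0)),proj(c,grip(0,.033)))
E
```

```text
time_s: 10.35
ee_pos: [0.5291, -0.0056, 0.5218]
eef_rot: [-3.14, -0.0, 1.701]
force: [-0.0, -0.3, -0.1]
grip_width: 0.0471
grip_force: 0.0
[ 0.66344208 -0.02150913  0.27454813] [ 0.46366901 -0.04713943  0.12041531]
delta [-3.33 13.12  6.67] [-0.001 -0.     0.003] q [-0.08  0.19  1.39 -0.    1.56 -0.21] t 10.35 F [-0.  -0.3 -0.1]
[347.56166953 183.26775522] [308.56440374 187.2226908 ]
```

The predicted grip pixel (347.6,183.3) matches the one I measured first, (348.2,183.7). Next: over the grip, down, and pinch.

```bash
python3 -m jog '[[-1,4,0,0,0,0],[-2,8,0,0,0,0],[-3.3,12,0,0,0,0],[-3.3,13.1,0,0,0,0],[-3.3,13.1,2.5,0,0,0],[-3.3,13.1,5,0,0,0],[-3.3,13.1,6.6,0,0,0],[-3.3,13.1,6.6,0,0,0]]' 50
python3 -m jog '[[0,0,0,0,0,0],[0,0,0,0,0,0],[0,0,0,0,0,0],[0,0,0,0,0,0],[0,0,0,0,0,0],[0,0,0,0,0,0],[0,0,0,0,0,0],[0,0,0,0,0,0]]' 15 50
python3 - <<'E'
from h import *
o=ctrl.get_obs();delta(grip(0),JY+np.pi/2)
R=Ro.from_euler("xyz",o["eef_rot"])
for th in np.arange(.08,1.9,.08): print(round(th,2),(R.inv().apply(grip(th)-grip(0))*100).round(2))
E
```

```text
time_s: 11.2
ee_pos: [0.6633, -0.0216, 0.4538]
eef_rot: [-3.137, -0.001, 1.701]
force: [-0.1, 1.0, 0.6]
grip_width: 0.0468
grip_force: 0.0
time_s: 12.0
ee_pos: [0.6628, -0.0216, 0.4576]
eef_rot: [-3.141, 0.0, 1.699]
force: [-5.8, -1.3, 2.8]
grip_width: 0.0229
grip_force: 50.0
delta [0.   0.07 0.26] [-0.     0.     0.001] q [-0.09  0.54  1.07 -0.    1.53 -0.22] t 12.0 F [-5.8 -1.3  2.8]
0.08 [ 0.   -1.25 -0.28]
0.16 [ 0.   -2.52 -0.46]
0.24 [ 0.   -3.79 -0.54]
0.32 [ 0.   -5.07 -0.52]
0.4 [ 0.   -6.35 -0.39]
0.48 [ 0.   -7.6  -0.17]
0.56 [ 0.   -8.84  0.16]
0.64 [ 1.000e-02 -1.005e+01  5.900e-01]
0.72 [ 1.000e-02 -1.122e+01  1.110e+00]
0.8 [ 1.000e-02 -1.234e+01  1.720e+00]
0.88 [ 1.000e-02 -1.341e+01  2.420e+00]
0.96 [ 1.000e-02 -1.443e+01  3.200e+00]
1.04 [ 1.000e-02 -1.537e+01  4.060e+00]
1.12 [ 1.000e-02 -1.625e+01  5.000e+00]
1.2 [ 1.000e-02 -1.704e+01  6.000e+00]
1.28 [ 1.000e-02 -1.776e+01  7.060e+00]
1.36 [ 1.000e-02 -1.839e+01  8.170e+00]
1.44 [ 1.000e-02 -1.892e+01  9.340e+00]
1.52 [ 1.000e-02 -1.936e+01  1.054e+01]
1.6 [ 1.000e-02 -1.971e+01  1.177e+01]
1.68 [ 1.000e-02 -1.995e+01  1.302e+01]
1.76 [ 1.00e-02 -2.01e+01  1.43e+01]
1.84 [ 1.000e-02 -2.014e+01  1.558e+01]
```

```bash
python3 -m jog '[[0,-0.6,-0.15,0,0,0],[0,-1.25,-0.28,0,0,0],[0,-2.5,-0.46,0,0,0],[0,-3.8,-0.54,0,0,0]]'
python3 - <<'E'
from h import *
o=ctrl.get_obs();g=np.array(o["ee_pos"])-[0,0,ctrl.tcp_to_grasp];d=g-NEST;a=np.arctan2(d@U-.09,d[2]-.12);print("theta",np.radians(15)-a,"r",np.hypot(d@U-.09,d[2]-.12),d@V)
E
```

```text
time_s: 12.4
ee_pos: [0.6248, -0.0263, 0.463]
eef_rot: [3.138, 0.0, 1.699]
force: [5.7, 1.8, 1.8]
grip_width: 0.0227
grip_force: 50.0
theta 0.24626389618179623 r 0.16265959053860604 -0.03279410426741852
```

```bash
python3 -m jog '[[0,-1.27,0.02,0,0,0],[0,-2.55,0.15,0,0,0],[0,-3.8,0.37,0,0,0],[0,-5.04,0.7,0,0,0],[0,-6.25,1.13,0,0,0],[0,-7.42,1.65,0,0,0],[0,-8.54,2.26,0,0,0],[0,-9.61,2.96,0,0,0]]'
cat >> h.py <<'E'
def arc():
    o=ctrl.get_obs();g=np.array(o["ee_pos"])-[0,0,ctrl.tcp_to_grasp+.0026];d=g-NEST;x,z=d@U-.09,d[2]-.12
    print("theta",np.radians(15)-np.arctan2(x,z),"r",np.hypot(x,z),d@V,"x,z",x,z,"F",o["force"],"w",o["grip_width"],o["grip_force"],o["time_s"])
E
python3 -c "from h import *;arc()"
```

```text
time_s: 13.2
ee_pos: [0.5293, -0.0382, 0.4336]
eef_rot: [3.138, -0.001, 1.699]
force: [2.6, 5.6, 3.8]
grip_width: 0.0229
grip_force: 50.0
theta 0.8841592981352921 r 0.16078965744396742 -0.032479230975320385 x,z -0.09373300949910218 0.1306424007403018 F [2.56485198 5.62495467 3.84282571] w 0.022940280122322385 50.0129771232605 13.2
```

```bash
python3 -m jog '[[0,-1.02,0.78,0,0,0],[0,-1.96,1.64,0,0,0],[0,-2.84,2.58,0,0,0],[0,-3.63,3.58,0,0,0],[0,-4.35,4.64,0,0,0],[0,-4.98,5.75,0,0,0],[0,-5.4,6.7,0,0,0],[0,-5.7,7.4,0,0,0]]'
python3 -c "
from h import *;arc()
o=ctrl.get_obs();R=Ro.from_euler('xyz',o['eef_rot'])
for th in (1.55,1.6,1.65,1.7,1.74,1.77,1.79,1.81,1.83,1.85): print(th,(R.inv().apply(grip(th)-grip(1.47))*100).round(2))"
```

```text
time_s: 14.0
ee_pos: [0.4728, -0.0453, 0.3588]
eef_rot: [3.141, -0.002, 1.699]
force: [-3.5, 9.4, 7.7]
grip_width: 0.0229
grip_force: 50.0
theta 1.4779883629802222 r 0.16071652984410212 -0.03235610228120123 x,z -0.1507172130063521 0.05580434274075857 F [-3.46402177  9.38357072  7.67283083] w 0.022871437947747777 50.00568330287933 14.0
1.55 [-0.   -0.41  1.21]
1.6 [-0.   -0.61  1.99]
1.65 [-0.   -0.78  2.77]
1.7 [-0.01 -0.9   3.56]
1.74 [-0.01 -0.97  4.2 ]
1.77 [-0.01 -1.01  4.67]
1.79 [-0.01 -1.03  4.99]
1.81 [-0.01 -1.04  5.31]
1.83 [-0.01 -1.04  5.63]
1.85 [-0.01 -1.04  5.95]
```

```bash
python3 -m jog '[[0.02,-0.25,0.7,0,0,0],[0.04,-0.47,1.4,0,0,0],[0.05,-0.65,2.1,0,0,0],[0.05,-0.78,2.77,0,0,0],[0.05,-0.87,3.3,0,0,0],[0.05,-0.93,3.8,0,0,0],[0.05,-0.98,4.2,0,0,0],[0.05,-1.0,4.5,0,0,0]]'
python3 -c "
from h import *;arc()"
```

```text
time_s: 14.8
ee_pos: [0.4632, -0.0463, 0.314]
eef_rot: [3.141, -0.001, 1.699]
force: [-3.9, 5.3, 7.4]
grip_width: 0.0227
grip_force: 50.0
theta 1.7641943064542254 r 0.16077834199334506 -0.0321040613836567 x,z -0.16040236757291992 0.010988891260309552 F [-3.85631296  5.28236793  7.37172833] w 0.022706706649504395 50.00561535358429 14.8
```

```bash
python3 -m jog '[[0,-0.01,0.2,0,0,0],[0,-0.02,0.4,0,0,0],[0,-0.03,0.55,0,0,0],[0,-0.03,0.7,0,0,0],[0,-0.03,0.8,0,0,0],[0,-0.03,0.85,0,0,0]]'
python3 -c "
from h import *;arc()"
python3 -m jog '[[0,0,0.08,0,0,0],[0,0,0.15,0,0,0],[0,0,0.15,0,0,0]]'
python3 -c "
from h import *;arc()"
```

```text
time_s: 15.4
ee_pos: [0.4628, -0.0463, 0.3058]
eef_rot: [3.141, -0.001, 1.699]
force: [-5.9, 6.7, 10.6]
grip_width: 0.0226
grip_force: 50.0
theta 1.8153049704411737 r 0.16074920734195836 -0.03210546540884262 x,z -0.16072517835876315 0.002779334922546395 F [-5.86227379  6.65714538 10.56942175] w 0.022561418569078028 50.00557243824005 15.4
time_s: 15.7
ee_pos: [0.4628, -0.0463, 0.3043]
eef_rot: [3.141, -0.001, 1.699]
force: [-5.6, 5.5, 10.4]
grip_width: 0.0231
grip_force: 50.0
theta 1.8244247033562573 r 0.16073440769250374 -0.03209608877060987 x,z -0.160729041971865 0.0013133480370676742 F [-5.63408666  5.4963535  10.42334281] w 0.023108285862232344 50.00545799732208 15.7
```

Not at the stop yet, as the force has not risen. I'll continue in small steps until it does.

```bash
python3 -m jog '[[0,0,0.05,0,0,0],[0,0,0.1,0,0,0],[0,0,0.1,0,0,0]]'
python3 -m jog '[[0,0,0.05,0,0,0],[0,0,0.05,0,0,0],[0,0,0.05,0,0,0]]'
python3 -m jog '[[0,0,0.05,0,0,0],[0,0,0.05,0,0,0],[0,0,0.05,0,0,0]]'
python3 -c "
from h import *;arc()"
```

```text
time_s: 16.0
ee_pos: [0.4628, -0.0463, 0.3034]
eef_rot: [3.141, -0.001, 1.699]
force: [-5.6, 5.9, 11.0]
grip_width: 0.0231
grip_force: 50.0
time_s: 16.3
ee_pos: [0.4628, -0.0463, 0.3029]
eef_rot: [3.141, -0.001, 1.699]
force: [-5.4, 6.4, 11.9]
grip_width: 0.0229
grip_force: 50.0
time_s: 16.6
ee_pos: [0.4628, -0.0463, 0.3027]
eef_rot: [3.141, -0.001, 1.699]
force: [-8.6, 6.3, 14.5]
grip_width: 0.023
grip_force: 50.0
theta 1.8347084475367432 r 0.16072839274038295 -0.03210785676440771 x,z -0.16072803402363575 -0.00033957591754513183 F [-8.62045861  6.34864103 14.51405185] w 0.022956133709969042 50.00518977642059 16.6
```

The stop is engaging, with the force now rising and the motion stalling. I'll add a little more preload and then check that it is steady.

```bash
python3 -m jog '[[0,0,0.05,0,0,0],[0,0,0.05,0,0,0],[0,0,0.05,0,0,0]]'
python3 -m jog '[[0,0,0.04,0,0,0],[0,0,0.04,0,0,0],[0,0,0.04,0,0,0],[0,0,0.04,0,0,0]]'
python3 -c "
from h import *;arc()
c=snap('side','s9');w=snap('wrist','w9')
hs=cv2.cvtColor(c['img'],cv2.COLOR_BGR2HSV);red=((hs[...,0]<8)|(hs[...,0]>172))&(hs[...,1]>130)&(hs[...,2]>50);red[320:]=0;red[:, :270]=0;red[:,440:]=0
for A,r in blobs(red,20): print(A,r[0])
print('pred left grip',proj(c,grip(1.83,.033)), 'right', proj(c,grip(1.83)))"
```

```text
time_s: 16.9
ee_pos: [0.4628, -0.0463, 0.3024]
eef_rot: [3.141, -0.001, 1.699]
force: [-9.5, 6.7, 18.0]
grip_width: 0.0229
grip_force: 50.0
time_s: 17.3
ee_pos: [0.4628, -0.0463, 0.3023]
eef_rot: [3.141, -0.001, 1.699]
force: [-11.7, 6.5, 22.8]
grip_width: 0.0227
grip_force: 50.0
theta 1.8371000976949352 r 0.16071834543026794 -0.032102666784655134 x,z -0.16071671498823212 -0.0007239345511121376 F [-11.73124337   6.48727737  22.76645548] w 0.022700670679638598 50.00591039657593 17.3
121.5 (390.6500549316406, 257.4500427246094)
74.5 (386.0, 238.0)
pred left grip [390.60647034 257.82882638] right [384.60600074 239.6660057 ]
```

The grip sits at its predicted stop position: (390.7,257.5) in the side view against a predicted (390.6,257.8). The preload is steady at 23 N, so I'm handing in.

```bash
python3 -c "
from station import ctrl
print(ctrl.hand_in())"
```

```text
the job is handed in; nothing more can be done
None
```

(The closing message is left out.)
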